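Level the two-pan balance with the sample jars

TASK

Bring the two-pan lab balance level by moving sample jars from the left pan to the right: the jars look alike but weigh differently, so find out which one evens the sides, and seat it fully in the hole of the blue receiving block, whose exact place must be felt for. Press the balance only gently, finish with every jar standing fully down in a seat and the balance at rest, released and level, and leave the beaker, tube rack and reagent bottle where they are.

Things in the scene. Friction and masses are not known exactly. Their poses are not given: they have to be found in the camera images.
- balance: White base of the two-pan balance, fixed, 150 x 360 x 45 mm; origin at the centre of its underside; y along the beam to the left pan, x across it, away from the robot. Pans (110 x 178 mm) are centred at y = +127.5 and -127.5 mm and stay horizontal. The pointer scale, 177 mm tall, stands at x = 85 to 108 mm, y within 32 mm of 0. Pushes or knocks on it above 20 N, by jar or gripper, damage it: set down below 40 mm/s.
- pan_right (a joint): Height of the right pan above level, m: 0 is level (pointer on the green band, seat floors 97 mm above the table); positive: right pan up, left pan down by as much. Springy and damped: 4 mm for each 50 g that the left load exceeds the right, so about 123 N/m when a pan is pushed; stops at +-24 mm; settles in about a second.
- left_seat_1 (a point): Centre of the floor of a round seat (34 mm hole, 22 mm deep, top face of the holder 22 mm above this point) in the white holder on the left pan; it rides up and down with the pan. Innermost of the three in a row along the beam, 55 mm apart.
- left_seat_2 (a point): Centre of the floor of a round seat (34 mm hole, 22 mm deep, top face of the holder 22 mm above this point) in the white holder on the left pan; it rides up and down with the pan. Middle one.
- left_seat_3 (a point): Centre of the floor of a round seat (34 mm hole, 22 mm deep, top face of the holder 22 mm above this point) in the white holder on the left pan; it rides up and down with the pan. Outermost one.
- right_seat (a point): Centre of the floor of a round seat (34 mm hole, 22 mm deep, top face of the holder 22 mm above this point) in the white holder on the right pan; it rides up and down with the pan. The right pan's fixed seat, at its outer end, taken at the start.
- mark (a point): Over the line between two orange ticks on the right pan, level with the flat top of the blue receiving block; rides with the pan. The block's hole (34 mm wide, 22 mm deep) is on the beam line but its centre is 5 to 30 mm outwards (balance -y) from here, not measured. A jar pressed lightly on the flat top here and slid outwards drops in over the hole, and the pan springs up around it.
- jar_a_centre (a point): One of four look-alike sealed white sample jars: upright cylinder, 30 mm diameter, 80 mm tall, blue cap; this point is its centre, 40 mm above its flat bottom. Masses differ: one about 50 g, two 100 g, one 150 g (within 6 %); which is which is unknown. At the start three stand in the left seats, one in the right seat. Seated, its centre is 18 mm and its top 58 mm above the holder's top face.
- jar_b_centre (a point): One of four look-alike sealed white sample jars: upright cylinder, 30 mm diameter, 80 mm tall, blue cap; this point is its centre, 40 mm above its flat bottom. Masses differ: one about 50 g, two 100 g, one 150 g (within 6 %); which is which is unknown. At the start three stand in the left seats, one in the right seat. Seated, its centre is 18 mm and its top 58 mm above the holder's top face.
- jar_c_centre (a point): One of four look-alike sealed white sample jars: upright cylinder, 30 mm diameter, 80 mm tall, blue cap; this point is its centre, 40 mm above its flat bottom. Masses differ: one about 50 g, two 100 g, one 150 g (within 6 %); which is which is unknown. At the start three stand in the left seats, one in the right seat. Seated, its centre is 18 mm and its top 58 mm above the holder's top face.
- jar_d_centre (a point): One of four look-alike sealed white sample jars: upright cylinder, 30 mm diameter, 80 mm tall, blue cap; this point is its centre, 40 mm above its flat bottom. Masses differ: one about 50 g, two 100 g, one 150 g (within 6 %); which is which is unknown. At the start three stand in the left seats, one in the right seat. Seated, its centre is 18 mm and its top 58 mm above the holder's top face.
- beaker: Glass beaker, 68 mm diameter, 85 mm tall, origin at the centre of its underside. Leave alone.
- tube_rack: White test-tube rack 100 x 200 mm with capped tubes up to 126 mm tall, origin at the centre of its underside. Leave alone.
- reagent_bottle: Amber reagent bottle with red cap, 60 mm diameter, 130 mm tall, origin at the centre of its underside. Leave alone.
Not all that is in view belongs to the job. Leave any turquoise look-alike of the part that bears jar_b_centre alone. What is shaped like the part that bears jar_a_centre but pink is not meant.

How it is judged:
By the outcome, as a careful person would: the job done as asked, in the order asked, and still so for the second after the job is handed in, with the robot touching nothing.
It also fails if it takes over 72 s, if anything falls off the work surface, if the arm or the gripper's body presses on something with over 40 N, if the wrist force passes 120 N, or if a joint passes its speed limit or range.

ROBOT

A 6-joint arm with a two-finger parallel gripper is mounted at the origin on the work surface. World frame = base frame: x ahead of the robot, y to its left, z up, the work surface at z = 0. Lengths are in mm, angles in rad, forces in N, time in s.
With the tool pointing down it reaches from about 350 to 725 mm from the base axis. Payload 6 kg.
Tool frame: the origin (TCP) lies between the finger pads; the fingertips stand 17 mm ahead of it and the grasp point (between the pads) lies 2 mm behind it; y points along the fingers, z is the direction in which the jaws open and shut, and the axes are right-handed (so a half turn about y gives the same grasp; the last joint's range is limited). The gripper opens to 85 mm and grips with 20 to 120 N. Pads are 22 mm wide; open, the fingers measure 114 mm over their backs; the gripper's body (76 mm by 85 mm) begins 54 mm behind the grasp point. The pads swing forward as they close: fully open they stand 13 mm farther back than shut.
Start: joints at [-0.966, 0.04, 0.085, 0, -1.615, -0.334], TCP at [160.512, -578.11, 248.261] pointing down, gripper open.
Joint ranges: [-2.56, 2.56], [-1.29, 2.01], [-1.08, 1.49], [-3.29, 1.98], [-2.81, -0.18], [-2.99, 2.99]. Speed limits (rad/s): [2.57, 2.57, 3.01, 3.14, 3.14, 3.14].

INTERFACE

Orientations are given as a unit quaternion [x, y, z, w].
In Python, from plant import monitor, imaging, bot gives the robot as it stands.
- The arm moves only by the shell command python3 -m inch 'ROWS'. ROWS is JSON, a list of rows, each an object of numbers: "claw": the finger opening in m, from 0 to 0.0854; "dx", "dy", "dz": the shift along the world's x, y, z in m; "twist": the turn about the world's z in rad. In form: [{"claw": .., "dx": .., "dy": .., "dz": .., "twist": ..}, ...]. A call has 1 to 10 rows; each row is the pose to reach, as a shift and turn from the pose commanded when the call began; what a row does not reach only later rows make up. A row lasts 1/10 s, in which the tool goes at most 50 mm and 8.59 degrees, less where a joint would pass 70% of its speed; a pose out of reach is approached as far as the arm can. A call with a gripper value outside its range is refused whole. The fingers move at their own pace and stop on an object; the grip force is fixed at half the most. Time passes only in rows, so rows that repeat a pose let the fingers close. It gives the time, the measured TCP pose, the force and the opening at its end, in the units of the state.
- monitor.state(): the state, without advancing time (a new reading comes with each control period).
- imaging.grab_frame(name): name is "side" or "top" or "wrist"; returns (picture, depth): 400x640x3 uint8, red, green, blue; 400x640 float32, mm along the optical axis (not along the pixel's ray), 0 where there is no reading.
- imaging.calibration(name): a dict with "K" (3x3 intrinsics, pixels), "k1" (the pictures are not rectified: a ray, as slopes to the right and down, at radius r is drawn at 1 + k1 r^2 times it, then the intrinsics apply), "R" (3x3) and "t" (3): a world point X has camera coordinates R X + t; the wrist camera has in their place "T_tool_cam" (4x4, takes a point from camera to tool coordinates, whose origin is the TCP and whose axes are the tool frame's). Camera axes: x right, y down, z forward; pixel columns grow to the right and rows downward; lengths in mm; the calibration is good to about 2 mm. A picture is of the moment at which its call begins: read the wrist's pose just before it. calibration takes no time and is no camera call.
- bot.sign_off(): hands the job in, once; it reports no verdict.
Trained networks look in the newest picture that a camera, given by its name, has taken for a name from the list of things; names that differ only in an ending like _2 or _b are one class to them, and where a whole thing is asked for, a point or a joint stands for the part that bears it (a point fixed in the world has none). Each returns a list of dicts, best first, with "score" (0 to 1); they miss things now and then, are a little off and sometimes report something else, mostly with a low value. They report only what shows in the picture. A call takes as long as a camera call. They do not tell look-alikes from the thing itself.
- imaging.regions_of(label, camera): "mask" (400x640 bool, what is visible of it) and "bbox" ([left, top, right, bottom] in pixels, round what is visible of it).
- imaging.mark_of(label, camera): "uv" ([column, row] in pixels: a listed point, or the origin of a listed thing).
The state is a dict: "clock": time; "joints": joint angles; "dq": joint speeds; "effort": joint torques, N m; "eef_pos": TCP position; "ee_rot": TCP orientation; "wrist_force": force on the tool from outside, world axes, zero at the start; "wrist_torque": the same for the moment, N m; "width": finger opening in mm.
Only numpy, scipy, OpenCV 4.12 (cv2) and the standard library are available. Lean on these libraries where they do the work, as an engineer would, in place of code of your own. Each camera call takes 0.05 s, during which the arm holds its last target. There are 200 camera calls.

## Working session

There is one attempt and no reset: what is moved stays moved. The work goes in short steps, Python scripts to look and compute and a shell command to move; the robot and the scene stay as the last step left them, time stands still between calls to the robot, and variables do not carry over. Pictures are saved under pics/ and viewed, about 8 in all and at most 12, crops included, and the job is handed in when it is done.

```bash
ls && mkdir -p pics && cat > h.py <<'E'
import numpy as np, cv2
from plant import monitor, imaging, bot
def snap(name,fn=None,crop=None,scale=1):
    st=monitor.state(); im,d=imaging.grab_frame(name)
    if fn:
        o=im if crop is None else im[crop[1]:crop[3],crop[0]:crop[2]]
        cv2.imwrite('pics/'+fn,cv2.resize(o,None,fx=scale,fy=scale,interpolation=cv2.INTER_CUBIC)[:,:,::-1])
    return im,d,st
def rays(cal,uv):
    K=np.array(cal['K']);uv=np.atleast_2d(uv).astype(float)
    p=(uv-[K[0,2],K[1,2]])/[K[0,0],K[1,1]]; q=p.copy()
    for _ in range(20): q=p/(1+cal['k1']*(q**2).sum(1,keepdims=True))
    return np.c_[q,np.ones(len(q))]
def camw(name,st=None):
    cal=imaging.calibration(name)
    if name=='wrist':
        from scipy.spatial.transform import Rotation as Rn
        T=np.array(cal['T_tool_cam']);Rt=Rn.from_quat(st['ee_rot']).as_matrix()
        return cal,Rt@T[:3,:3],Rt@T[:3,3]+np.array(st['eef_pos'])
    R=np.array(cal['R']);return cal,R.T,-R.T@np.array(cal['t'])
def at_z(name,uv,z,st=None):
    cal,A,c=camw(name,st); r=rays(cal,uv)@A.T
    return c+r*((z-c[2])/r[:,2])[:,None]
def at_d(name,uv,d,st=None):
    cal,A,c=camw(name,st); return c+(rays(cal,uv)*np.reshape(d,(-1,1)))@A.T
E
python3 - <<'E'
from h import *
for n in('top','side'):
    im,d,st=snap(n,n+'0.png')
    for l in('balance','jar_a_centre','left_seat_2','mark','right_seat','beaker','tube_rack','reagent_bottle'):
        for r in imaging.mark_of(l,n)[:6]:
            u,v=np.round(r['uv']).astype(int)
            dd=d[min(max(v,0),399),min(max(u,0),639)]
            print(n,l,np.round(r['uv'],1),round(r['score'],2),np.round(at_d(n,[r['uv']],dd,st)[0]))
s=monitor.state();print({k:np.round(v,3) for k,v in s.items()})
E
```

```text
pics
top balance [313.5 188.6] 0.74 [540.  22.  73.]
top balance [254.1 177.5] 0.28 [571. 198. 164.]
top jar_a_centre [252.4 144.7] 0.55 [682. 216.  87.]
top jar_a_centre [251.5 176. ] 0.41 [576. 207. 158.]
top left_seat_2 [255.  176.7] 0.94 [574. 196. 162.]
top left_seat_2 [288.6 182.7] 0.78 [555.  96. 159.]
top left_seat_2 [272.  183.8] 0.57 [552. 145. 160.]
top mark [343.8 188.6] 0.66 [538. -72. 116.]
top mark [292.4 181.9] 0.32 [558.  84. 157.]
top right_seat [253.2 177.6] 0.68 [571. 202. 161.]
top right_seat [373.2 192.1] 0.59 [ 524. -152.  193.]
top beaker [442.6 221.7] 0.66 [ 428. -415.    2.]
top tube_rack [194.3 185.6] 0.63 [553. 411.  62.]
top reagent_bottle [432.7 158.4] 0.74 [ 634. -359.   87.]
side balance [321.4 226.6] 0.82 [526. 142.  83.]
side jar_a_centre [305.2 225.3] 0.58 [562. 215. 132.]
side jar_a_centre [263.7 244.1] 0.56 [676. 232.  67.]
side jar_a_centre [312.5 227.7] 0.23 [547. 178. 101.]
side left_seat_2 [316.7 218.3] 0.96 [543. 122.  97.]
side left_seat_2 [302.3 240. ] 0.83 [566. 235.  96.]
side left_seat_2 [312.2 224.1] 0.59 [549. 168. 107.]
side mark [327
[... 293 characters left out ...]
_rack [336.5 171.4] 0.15 [ 515. -141.  119.]
side reagent_bottle [311.1 168.2] 0.91 [ 634. -355.   13.]
side reagent_bottle [367.2 168.7] 0.71 [ 418. -394.   10.]
side reagent_bottle [301.9 238.8] 0.64 [567. 235. 100.]
{'clock': np.float64(0.9), 'joints': array([-0.966,  0.04 ,  0.085, -0.   , -1.615, -0.334]), 'dq': array([0.   , 0.   , 0.001, 0.   , 0.001, 0.001]), 'effort': array([ 0.0000e+00, -3.6792e+01,  3.4744e+01,  6.9330e+00, -1.0000e-03,
       -0.0000e+00]), 'eef_pos': array([ 160.515, -578.102,  248.307]), 'ee_rot': array([-0.701, -0.095,  0.095,  0.701]), 'wrist_force': array([ 1.255, -0.936, -0.83 ]), 'wrist_torque': array([-0.003,  0.003, -0.001]), 'width': np.float64(85.284)}
```

View both.

```bash
python3 - <<'E'
import cv2,numpy as np
a=cv2.imread('pics/top0.png')[110:270,170:470];b=cv2.imread('pics/side0.png')[130:290,240:440]
a=cv2.resize(a,None,fx=2.6,fy=2.6,interpolation=cv2.INTER_CUBIC)[:, :790]
cv2.imwrite('pics/t1.png',a)
cv2.imwrite('pics/s1.png',cv2.resize(b,None,fx=3.5,fy=3.5,interpolation=cv2.INTER_CUBIC))
E
```

```text
(no output)
```

View pics/t1.png

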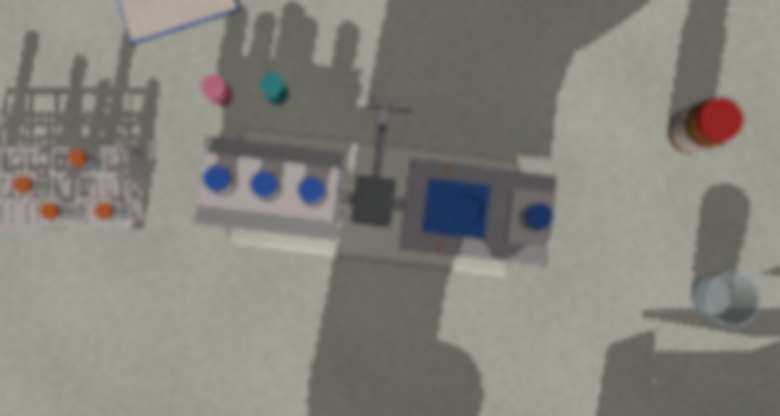

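View pics/s1.png

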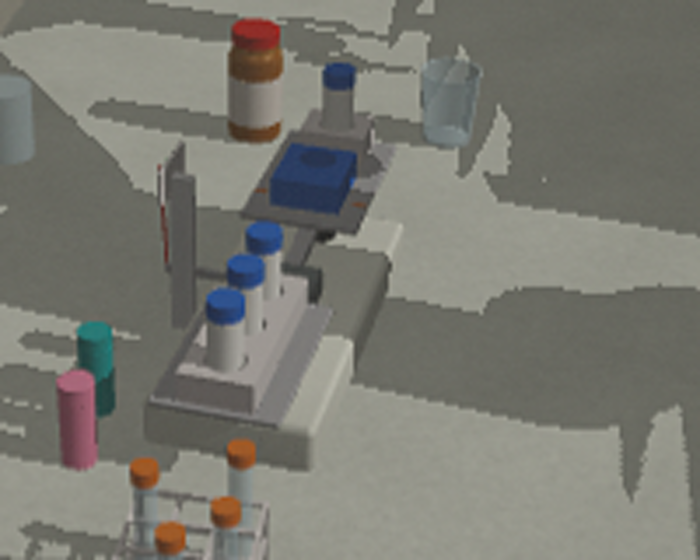

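```bash
cat >> h.py <<'E'
def cloud(name,d,st=None):
    v,u=np.nonzero(d>0); return u,v,at_d(name,np.c_[u,v],d[v,u],st)
def jaw(st):
    from scipy.spatial.transform import Rotation as Rn
    return Rn.from_quat(st['ee_rot']).as_matrix()
E
python3 - <<'E'
from h import *
im,d,st=snap('top')
hsv=cv2.cvtColor(im,cv2.COLOR_RGB2HSV)
m=((hsv[...,0]>105)&(hsv[...,0]<125)&(hsv[...,1]>120)).astype(np.uint8)
n,lab,stt,cen=cv2.connectedComponentsWithStats(m)
for i in range(1,n):
    if stt[i,4]<15: continue
    v,u=np.nonzero(lab==i); p=at_d('top',np.c_[u,v],d[v,u])
    z=np.median(p[:,2]);print(stt[i],cen[i].round(1),'z',z.round(1),np.percentile(p[:,2],[20,80]).round(1),'xy@177',at_z('top',[cen[i]],z)[0].round(1),p.std(0).round(1))
print('axes',jaw(st).round(3))
E
```

```text
[249 174   9   9  62] [253.1 178.1] z 161.5 [159.6 163. ] xy@177 [569.4 201.9 161.5] [6.4 6.9 2.2]
[267 176   9   9  60] [271.2 180.3] z 161.5 [160.  163.1] xy@177 [562.6 147.7 161.5] [6.4 6.7 2.1]
[286 179   8   9  57] [289.3 182.6] z 161.3 [159.3 162.9] xy@177 [555.4  93.5 161.3] [6.5 6.2 2.2]
[333 179  25  22 449] [345.  189.7] z 134.7 [119.2 137. ] xy@177 [534.  -74.7 134.7] [17.4 20.8 56.3]
[373 189   9   9  61] [376.7 192.8] z 193.8 [192.3 195.4] xy@177 [ 522.3 -162.1  193.8] [6.3 6.4 1.9]
axes [[ 0.964  0.    -0.268]
 [ 0.268  0.     0.964]
 [ 0.    -1.     0.   ]]
```

```bash
T='x'; python3 -m inch '[{"claw":0.0854,"dx":0.22,"dy":0.3,"dz":0.06,"twist":1.171},{"claw":0.0854,"dx":0.22,"dy":0.3,"dz":0.06,"twist":1.171},{"claw":0.0854,"dx":0.22,"dy":0.3,"dz":0.06,"twist":1.171},{"claw":0.0854,"dx":0.3,"dy":0.41,"dz":0.06,"twist":1.171},{"claw":0.0854,"dx":0.34,"dy":0.46,"dz":0.06,"twist":1.171},{"claw":0.0854,"dx":0.373,"dy":0.503,"dz":0.06,"twist":1.171},{"claw":0.0854,"dx":0.373,"dy":0.503,"dz":0.06,"twist":1.171},{"claw":0.0854,"dx":0.373,"dy":0.503,"dz":0.06,"twist":1.171},{"claw":0.0854,"dx":0.373,"dy":0.503,"dz":0.06,"twist":1.171},{"claw":0.0854,"dx":0.373,"dy":0.503,"dz":0.06,"twist":1.171}]'; python3 -c "
from h import *
st=monitor.state();print(st['clock'],st['eef_pos'],jaw(st).round(3),np.array(imaging.calibration('wrist')['T_tool_cam']).round(2),imaging.calibration('wrist')['K'])"
```

```text
clock: 1.95
eef_pos: [457.1, -176.7, 299.7]
ee_rot: [0.531, 0.467, -0.467, -0.531]
wrist_force: [0.9, -0.5, 0.4]
width: 85.3
1.95 [ 457.05367325 -176.70642475  299.70197189] [[ 0.128  0.001 -0.992]
 [ 0.992 -0.     0.128]
 [ 0.    -1.    -0.001]] [[  -0.      0.95    0.3   -77.37]
 [  -0.     -0.3     0.95 -126.42]
 [   1.      0.      0.     -0.57]
 [   0.      0.      0.      1.  ]] [[286.1085826    0.         320.50613227]
 [  0.         286.1085826  201.40443785]
 [  0.           0.           1.        ]]
```

```bash
python3 -m inch '[{"claw":0.0854,"dx":0.04,"dy":0.04,"dz":-0.02,"twist":0},{"claw":0.0854,"dx":0.077,"dy":0.08,"dz":-0.04,"twist":0},{"claw":0.0854,"dx":0.077,"dy":0.08,"dz":-0.04,"twist":0},{"claw":0.0854,"dx":0.077,"dy":0.08,"dz":-0.04,"twist":0}]'; python3 - <<'E'
from h import *
im,d,st=snap('wrist','w1.png');np.savez('w1.npz',im=im,d=d)
print(st['eef_pos'])
for l in('mark','jar_a_centre','right_seat'):
    for r in imaging.mark_of(l,'wrist')[:3]:
        print(l,np.round(r['uv'],1),round(r['score'],2),at_z('wrist',[r['uv']],135,st).round(1))
E
```

```text
clock: 2.35
eef_pos: [533.8, -96.9, 256.8]
ee_rot: [-0.53, -0.466, 0.469, 0.531]
wrist_force: [-0.0, -0.5, -0.5]
width: 85.0
[533.80378709 -96.89534124 256.764151  ]
mark [321.6 235.4] 0.78 [[537.1 -63.  135. ]]
mark [321.4 251.6] 0.46 [[539.4 -46.2 135. ]]
```

View pics/w1.png

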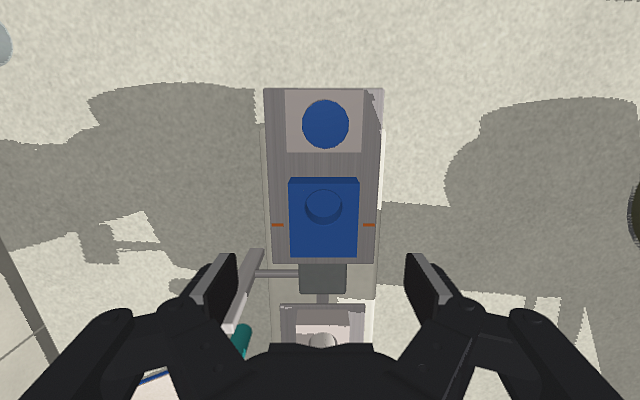

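```bash
python3 - <<'E'
from h import *
from types import SimpleNamespace
f=np.load('w1.npz');im,d=f['im'],f['d']
st=dict(eef_pos=[533.804,-96.895,256.764],ee_rot=np.array([-0.53,-0.466,0.469,0.531])/np.linalg.norm([-0.53,-0.466,0.469,0.531]))
P=lambda uv,z:at_z('wrist',[uv],z,st)[0].round(1)
print('jar cap',P((325.5,124),193.8),'ticks',P((277,225),113),P((369,225),113),'tickline@135',P((323,225),135))
hsv=cv2.cvtColor(im,cv2.COLOR_RGB2HSV);m=(hsv[...,0]>100)&(hsv[...,0]<128)&(hsv[...,1]>120);m[:175]=0;m[262:]=0
v,u=np.nonzero(m&(d>0));p=at_d('wrist',np.c_[u,v],d[v,u],st)
B=np.array([[0.9918,-0.1281],[0.1281,0.9918]]);q=p[:,:2]@B.T
zt=np.median(p[:,2]);print('blocktop z',zt)
low=p[:,2]<zt-8
top=abs(p[:,2]-zt)<4
print('top ext bx',np.percentile(q[top,0],[1,99]),'by',np.percentile(q[top,1],[1,99]))
# inside holes: rows
for r in range(180,262,3):
    k=v==r; print(r,k.sum(),np.round(p[k&(abs(u-323)<6),2].mean() if (k&(abs(u-323)<6)).any() else 0,1), np.round(np.median(q[k,1]),1),end=' | ')
im2=im[165:270,265:385];cv2.imwrite('pics/blk.png',cv2.resize(im2,None,fx=5,fy=5,interpolation=cv2.INTER_CUBIC)[:,:,::-1])
E
```

```text
jar cap [ 522.1 -165.9  193.8] ticks [581.6 -70.6 113. ] [488.9 -58.8 113. ] tickline@135 [534.4 -73.5 135. ]
blocktop z 135.84708036472378
top ext bx [507.94481403 570.72423032] by [-44.92338616  26.8902457 ]
180 68 123.7 -44.8 | 183 72 135.4 -44.9 | 186 72 136.0 -42.3 | 189 72 136.0 -39.6 | 192 69 114.0 -36.6 | 195 70 114.0 -33.8 | 198 71 114.4 -30.9 | 201 69 114.4 -27.8 | 204 70 113.6 -20.6 | 207 70 114.2 -18.7 | 210 69 113.8 -18.1 | 213 70 114.5 -16.3 | 216 69 114.0 -13.6 | 219 69 121.1 -10.7 | 222 69 129.3 -7.8 | 225 68 135.3 -4.9 | 228 69 136.1 -1.9 | 231 68 135.9 1.1 | 234 68 136.2 4.2 | 237 67 136.3 7.2 | 240 67 136.4 10.3 | 243 67 135.9 13.5 | 246 67 136.1 16.5 | 249 67 135.8 19.7 | 252 67 135.9 22.9 | 255 67 136.0 26.0 | 258 0 0 nan | 261 0 0 nan |
  return _methods._mean(a, axis=axis, dtype=dtype,
  ret = ret.dtype.type(ret / rcount)
```

View pics/blk.png

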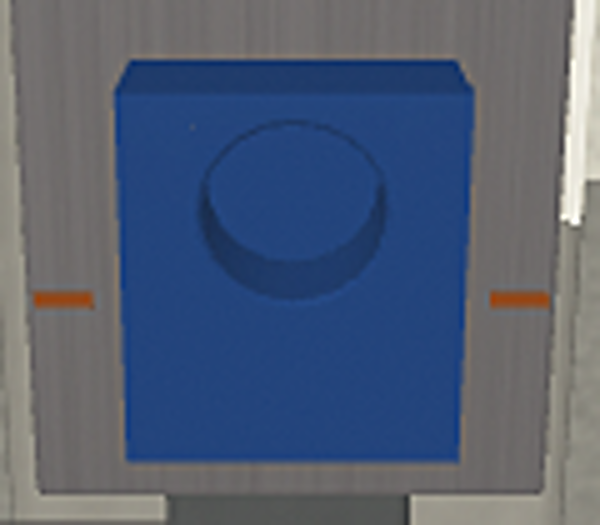

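```bash
python3 -m inch '[{"claw":0.0854,"dx":0.006,"dy":0.05,"dz":0,"twist":0},{"claw":0.0854,"dx":0.012,"dy":0.1,"dz":0,"twist":0},{"claw":0.0854,"dx":0.018,"dy":0.15,"dz":0,"twist":0},{"claw":0.0854,"dx":0.024,"dy":0.2,"dz":0,"twist":0},{"claw":0.0854,"dx":0.029,"dy":0.245,"dz":0,"twist":0},{"claw":0.0854,"dx":0.029,"dy":0.245,"dz":0,"twist":0},{"claw":0.0854,"dx":0.029,"dy":0.245,"dz":0,"twist":0},{"claw":0.0854,"dx":0.029,"dy":0.245,"dz":0,"twist":0}]'; python3 - <<'E'
from h import *
im,d,st=snap('wrist','w2.png')
hsv=cv2.cvtColor(im,cv2.COLOR_RGB2HSV);m=((hsv[...,0]>100)&(hsv[...,0]<128)&(hsv[...,1]>120)).astype(np.uint8)
n,lab,s,c=cv2.connectedComponentsWithStats(m)
for i in range(1,n):
    if s[i,4]<200: continue
    v,u=np.nonzero(lab==i);p=at_d('wrist',np.c_[u,v],d[v,u],st);z=np.percentile(p[:,2],70)
    k=abs(p[:,2]-z)<3;(cx,cy),r=cv2.minEnclosingCircle(np.float32(p[k,:2]))
    print(s[i],'z',z.round(1),'centre',cx,cy,'r',r,p[k].mean(0).round(1))
top,dt,_=snap('top'); 
for (u,v) in((377,193),):
    b=dt[v-2:v+3,u-2:u+3];uu,vv=np.meshgrid(range(u-2,u+3),range(v-2,v+3));print('right cap z',np.median(at_d('top',np.c_[uu.ravel(),vv.ravel()],b.ravel())[:,2]))
print(st['eef_pos'],jaw(st).round(3).tolist())
E
```

```text
clock: 3.35
eef_pos: [562.4, 145.0, 260.0]
ee_rot: [0.532, 0.467, -0.466, -0.531]
wrist_force: [0.5, -0.6, -0.6]
width: 85.3
[ 302  125   39   40 1184] z 162.3 centre 555.70263671875 92.7519760131836 r 15.036564826965332 [555.5  92.4 162. ]
[ 304  190   36   39 1085] z 162.2 centre 562.8602294921875 147.1795196533203 r 15.267963409423828 [562.6 146.6 161.9]
[ 41 228 153  56 426] z 8.3 centre 888.3479614257812 269.14007568359375 r 113.60311126708984 [851.6 231.2   7.8]
[ 305  248   34   37 1007] z 162.1 centre 569.6810302734375 201.50779724121094 r 15.303152084350586 [569.5 200.9 161.9]
right cap z 193.595479251994
[562.38874377 144.98986432 260.02894929] [[0.13, 0.001, -0.991], [0.991, 0.0, 0.13], [0.001, -1.0, -0.001]]
```

View pics/w2.png

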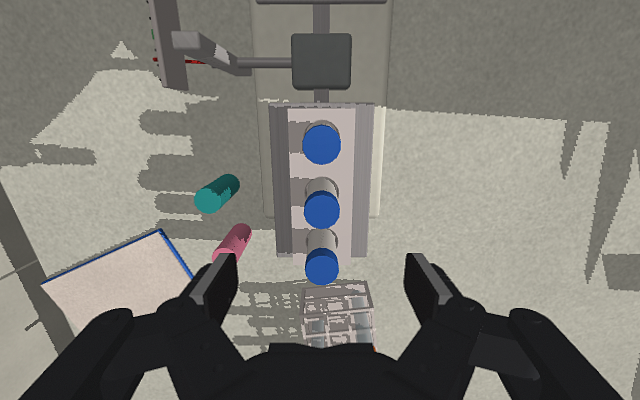

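```bash
python3 -m inch '[{"claw":0.0854,"dx":0.0005,"dy":0.002,"dz":-0.04,"twist":0},{"claw":0.0854,"dx":0.0005,"dy":0.002,"dz":-0.08,"twist":0},{"claw":0.0854,"dx":0.0005,"dy":0.002,"dz":-0.11,"twist":0},{"claw":0.0854,"dx":0.0005,"dy":0.002,"dz":-0.125,"twist":0},{"claw":0.0854,"dx":0.0005,"dy":0.002,"dz":-0.125,"twist":0},{"claw":0.0854,"dx":0.0005,"dy":0.002,"dz":-0.125,"twist":0},{"claw":0.02,"dx":0.0005,"dy":0.002,"dz":-0.125,"twist":0},{"claw":0.02,"dx":0.0005,"dy":0.002,"dz":-0.125,"twist":0},{"claw":0.02,"dx":0.0005,"dy":0.002,"dz":-0.125,"twist":0},{"claw":0.02,"dx":0.0005,"dy":0.002,"dz":-0.125,"twist":0}]'
```

```text
clock: 4.45
eef_pos: [562.9, 148.5, 134.6]
ee_rot: [0.531, 0.467, -0.467, -0.531]
wrist_force: [-0.8, -0.8, -0.3]
width: 28.8
```

```bash
python3 -m inch '[{"claw":0.02,"dx":0,"dy":0,"dz":0,"twist":0},{"claw":0.02,"dx":0,"dy":0,"dz":0,"twist":0},{"claw":0.02,"dx":0,"dy":0,"dz":0,"twist":0}]'
```

```text
clock: 4.75
eef_pos: [562.9, 148.4, 134.1]
ee_rot: [0.531, 0.467, -0.467, -0.531]
wrist_force: [1.0, 0.4, -0.0]
width: 28.9
```

```bash
cat > meas.py <<'E'
from h import *
zs=[]
for k in range(3):
    t,dt,_=snap('top'); hsv=cv2.cvtColor(t,cv2.COLOR_RGB2HSV)
    m=((hsv[...,0]>105)&(hsv[...,0]<125)&(hsv[...,1]>120));m[:185]=0;m[205:]=0;m[:,:368]=0;m[:,:]&=True;m[:,386:]=0
    v,u=np.nonzero(m);p=at_d('top',np.c_[u,v],dt[v,u]);zs.append(np.median(p[:,2]))
st=monitor.state();print('right cap z',np.round(zs,1),'h',round(np.mean(zs)-193.8+16.2,1),'F',np.round(st['wrist_force'],1),np.round(st['eef_pos'],1),st['width'])
E
python3 -m inch '[{"claw":0.02,"dx":0,"dy":0,"dz":0.005,"twist":0},{"claw":0.02,"dx":0,"dy":0,"dz":0.01,"twist":0},{"claw":0.02,"dx":0,"dy":0,"dz":0.015,"twist":0},{"claw":0.02,"dx":0,"dy":0,"dz":0.02,"twist":0},{"claw":0.02,"dx":0,"dy":0,"dz":0.02,"twist":0},{"claw":0.02,"dx":0,"dy":0,"dz":0.02,"twist":0},{"claw":0.02,"dx":0,"dy":0,"dz":0.02,"twist":0},{"claw":0.02,"dx":0,"dy":0,"dz":0.02,"twist":0},{"claw":0.02,"dx":0,"dy":0,"dz":0.02,"twist":0},{"claw":0.02,"dx":0,"dy":0,"dz":0.02,"twist":0}]'; python3 -m inch '[{"claw":0.02,"dx":0,"dy":0,"dz":0,"twist":0},{"claw":0.02,"dx":0,"dy":0,"dz":0,"twist":0},{"claw":0.02,"dx":0,"dy":0,"dz":0,"twist":0},{"claw":0.02,"dx":0,"dy":0,"dz":0,"twist":0},{"claw":0.02,"dx":0,"dy":0,"dz":0,"twist":0}]';python3 meas.py
```

```text
clock: 5.75
eef_pos: [562.7, 148.3, 153.9]
ee_rot: [-0.531, -0.467, 0.467, 0.531]
wrist_force: [-0.4, -0.6, -1.4]
width: 28.6
clock: 6.25
eef_pos: [562.8, 148.4, 154.1]
ee_rot: [-0.531, -0.467, 0.467, 0.531]
wrist_force: [0.6, -0.2, -1.2]
width: 28.6
right cap z [181.5 181.1 181.5] h 3.8 F [-0.3  0.6 -1.9] [562.8 148.3 154.1] 28.525910424826275
```

```bash
python3 -m inch '[{"claw":0.02,"dx":0,"dy":0,"dz":-0.003,"twist":0},{"claw":0.02,"dx":0,"dy":0,"dz":-0.006,"twist":0},{"claw":0.02,"dx":0,"dy":0,"dz":-0.009,"twist":0},{"claw":0.02,"dx":0,"dy":0,"dz":-0.012,"twist":0},{"claw":0.02,"dx":0,"dy":0,"dz":-0.015,"twist":0},{"claw":0.02,"dx":0,"dy":0,"dz":-0.018,"twist":0},{"claw":0.02,"dx":0,"dy":0,"dz":-0.02,"twist":0},{"claw":0.02,"dx":0,"dy":0,"dz":-0.02,"twist":0},{"claw":0.02,"dx":0,"dy":0,"dz":-0.02,"twist":0},{"claw":0.06,"dx":0,"dy":0,"dz":-0.02,"twist":0}]'; python3 -m inch '[{"claw":0.0854,"dx":0,"dy":0,"dz":0,"twist":0},{"claw":0.0854,"dx":0,"dy":0,"dz":0,"twist":0},{"claw":0.0854,"dx":0,"dy":0,"dz":0,"twist":0},{"claw":0.0854,"dx":0,"dy":0,"dz":0,"twist":0},{"claw":0.0854,"dx":0,"dy":0,"dz":0,"twist":0},{"claw":0.0854,"dx":0,"dy":0,"dz":0,"twist":0}]';python3 meas.py
```

```text
clock: 7.4
eef_pos: [562.9, 148.4, 134.3]
ee_rot: [0.531, 0.467, -0.467, -0.531]
wrist_force: [-0.2, -0.0, -0.1]
width: 42.1
clock: 8.0
eef_pos: [562.8, 148.4, 134.0]
ee_rot: [-0.531, -0.467, 0.467, 0.531]
wrist_force: [0.5, -0.5, 0.4]
width: 85.3
right cap z [194.3 194.5 194.4] h 16.8 F [ 0.1 -0.   0.9] [562.8 148.4 134.1] 85.38789936574622
```

```bash
python3 -m inch '[{"claw":0.0854,"dx":-0.0026,"dy":-0.02,"dz":0,"twist":0},{"claw":0.0854,"dx":-0.0052,"dy":-0.04,"dz":0,"twist":0},{"claw":0.0854,"dx":-0.0072,"dy":-0.0555,"dz":0,"twist":0},{"claw":0.0854,"dx":-0.0072,"dy":-0.0555,"dz":0,"twist":0},{"claw":0.0854,"dx":-0.0072,"dy":-0.0555,"dz":0,"twist":0},{"claw":0.02,"dx":-0.0072,"dy":-0.0555,"dz":0,"twist":0},{"claw":0.02,"dx":-0.0072,"dy":-0.0555,"dz":0,"twist":0},{"claw":0.02,"dx":-0.0072,"dy":-0.0555,"dz":0,"twist":0},{"claw":0.02,"dx":-0.0072,"dy":-0.0555,"dz":0,"twist":0},{"claw":0.02,"dx":-0.0072,"dy":-0.0555,"dz":0,"twist":0}]'; python3 -m inch '[{"claw":0.02,"dx":0,"dy":0,"dz":0,"twist":0},{"claw":0.02,"dx":0,"dy":0,"dz":0,"twist":0},{"claw":0.02,"dx":0,"dy":0,"dz":0,"twist":0},{"claw":0.02,"dx":0,"dy":0,"dz":0.005,"twist":0},{"claw":0.02,"dx":0,"dy":0,"dz":0.01,"twist":0},{"claw":0.02,"dx":0,"dy":0,"dz":0.015,"twist":0},{"claw":0.02,"dx":0,"dy":0,"dz":0.02,"twist":0},{"claw":0.02,"dx":0,"dy":0,"dz":0.02,"twist":0},{"claw":0.02,"dx":0,"dy":0,"dz":0.02,"twist":0},{"claw":0.02,"dx":0,"dy":0,"dz":0.02,"twist":0}]'; python3 -m inch '[{"claw":0.02,"dx":0,"dy":0,"dz":0,"twist":0},{"claw":0.02,"dx":0,"dy":0,"dz":0,"twist":0},{"claw":0.02,"dx":0,"dy":0,"dz":0,"twist":0},{"claw":0.02,"dx":0,"dy":0,"dz":0,"twist":0},{"claw":0.02,"dx":0,"dy":0,"dz":0,"twist":0},{"claw":0.02,"dx":0,"dy":0,"dz":0,"twist":0},{"claw":0.02,"dx":0,"dy":0,"dz":0,"twist":0}]';python3 meas.py
```

```text
clock: 9.15
eef_pos: [555.5, 93.1, 134.0]
ee_rot: [-0.531, -0.467, 0.467, 0.531]
wrist_force: [-0.5, -0.2, 1.3]
width: 28.4
clock: 10.15
eef_pos: [555.4, 92.8, 153.7]
ee_rot: [-0.531, -0.467, 0.467, 0.531]
wrist_force: [0.4, -1.0, -0.4]
width: 28.6
clock: 10.85
eef_pos: [555.6, 92.9, 154.1]
ee_rot: [-0.531, -0.467, 0.467, 0.531]
wrist_force: [-0.5, -1.0, -1.2]
width: 28.7
right cap z [185.4 185.4 186.2] h 8.1 F [ 0.3  0.7 -1.4] [555.6  92.9 154.1] 28.960777475569703
```

```bash
python3 -m inch '[{"claw":0.02,"dx":0,"dy":0,"dz":0.03,"twist":0},{"claw":0.02,"dx":0,"dy":0,"dz":0.07,"twist":0},{"claw":0.02,"dx":0,"dy":0,"dz":0.106,"twist":0},{"claw":0.02,"dx":-0.005,"dy":-0.04,"dz":0.106,"twist":0},{"claw":0.02,"dx":-0.01,"dy":-0.08,"dz":0.106,"twist":0},{"claw":0.02,"dx":-0.0155,"dy":-0.122,"dz":0.106,"twist":0},{"claw":0.02,"dx":-0.0155,"dy":-0.122,"dz":0.106,"twist":0},{"claw":0.02,"dx":-0.0155,"dy":-0.122,"dz":0.106,"twist":0},{"claw":0.02,"dx":-0.0155,"dy":-0.122,"dz":0.106,"twist":0},{"claw":0.02,"dx":-0.0155,"dy":-0.122,"dz":0.106,"twist":0}]'; python3 - <<'E'
from h import *
im,d,st=snap('wrist','w3.png');print(np.round(st['eef_pos'],1))
v,u,=np.nonzero((d>0));P=at_d('wrist',np.c_[u,v],d[v,u],st)
B=np.array([[0.9918,-0.1281],[0.1281,0.9918]]);q=P[:,:2]@B.T;z=P[:,2]
reg=(abs(q[:,0]-539)<32)&(q[:,1]>-50)&(q[:,1]<30)&(z<150)
zt=np.median(z[reg&(q[:,1]<-42)&(q[:,1]>-45)|reg&(q[:,1]>5)&(q[:,1]<15)]);print('block top',zt)
# rim of hole: project all rays to z=zt; pixels whose depth is below zt-2 within block
pt=at_z('wrist',np.c_[u,v],zt,st);qt=pt[:,:2]@B.T
k=(abs(qt[:,0]-539)<25)&(qt[:,1]>-42)&(qt[:,1]<20)&(z<zt-3)
(cx,cy),r=cv2.minEnclosingCircle(np.float32(qt[k]));print('hole bx,by',cx,cy,r,k.sum(),qt[k].mean(0),qt[k].min(0),qt[k].max(0))
# right cap
hsv=cv2.cvtColor(im,cv2.COLOR_RGB2HSV)[v,u];kc=(hsv[:,0]>100)&(hsv[:,0]<128)&(hsv[:,1]>120)&(q[:,1]<-60)&(z>175)
if kc.any(): print('right cap',q[kc].mean(0),P[kc].mean(0))
E
```

```text
clock: 12.0
eef_pos: [540.2, -28.3, 259.9]
ee_rot: [-0.531, -0.467, 0.467, 0.531]
wrist_force: [-0.1, -0.3, -1.5]
width: 28.7
[540.2 -28.3 259.9]
block top 127.90544987995037
hole bx,by 539.4047241210938 -21.6837100982666 16.69424057006836 1169 [539.33511483 -21.99522644] [522.7888667  -38.29722997] [556.09881185  -5.20018613]
right cap [539.51361814 -91.33256699] [ 523.34968521 -159.68306278  185.70485789]
```

View pics/w3.png

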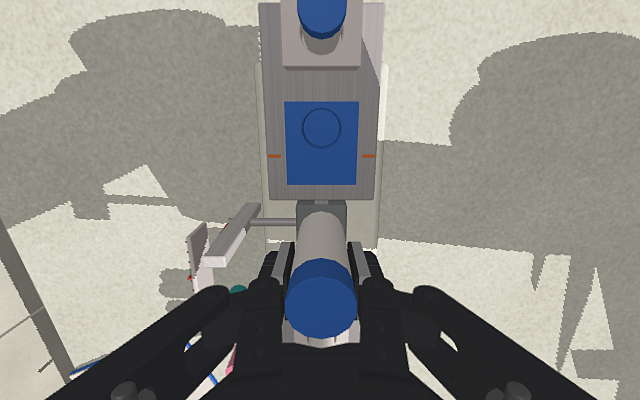

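```bash
python3 -m inch '[{"claw":0.02,"dx":-0.0063,"dy":-0.0487,"dz":-0.01,"twist":0},{"claw":0.02,"dx":-0.0063,"dy":-0.0487,"dz":-0.04,"twist":0},{"claw":0.02,"dx":-0.0063,"dy":-0.0487,"dz":-0.065,"twist":0},{"claw":0.02,"dx":-0.0063,"dy":-0.0487,"dz":-0.07,"twist":0},{"claw":0.02,"dx":-0.0063,"dy":-0.0487,"dz":-0.073,"twist":0},{"claw":0.02,"dx":-0.0063,"dy":-0.0487,"dz":-0.076,"twist":0},{"claw":0.02,"dx":-0.0063,"dy":-0.0487,"dz":-0.079,"twist":0},{"claw":0.02,"dx":-0.0063,"dy":-0.0487,"dz":-0.082,"twist":0},{"claw":0.02,"dx":-0.0063,"dy":-0.0487,"dz":-0.085,"twist":0},{"claw":0.02,"dx":-0.0063,"dy":-0.0487,"dz":-0.088,"twist":0}]'; python3 -m inch '[{"claw":0.02,"dx":0,"dy":0,"dz":0,"twist":0},{"claw":0.02,"dx":0,"dy":0,"dz":0,"twist":0}]'; python3 meas.py
```

```text
clock: 13.05
eef_pos: [534.1, -77.8, 172.4]
ee_rot: [0.531, 0.467, -0.466, -0.531]
wrist_force: [0.5, -0.1, 0.7]
width: 28.7
clock: 13.25
eef_pos: [533.7, -77.9, 172.0]
ee_rot: [-0.531, -0.467, 0.467, 0.531]
wrist_force: [-0.2, 0.3, 0.8]
width: 28.9
right cap z [nan nan nan] h nan F [-1.3  1.3 -0.3] [533.7 -77.9 172.2] 28.434542340856805
  return _methods._mean(a, axis=axis, dtype=dtype,
  ret = ret.dtype.type(ret / rcount)
```

```bash
cat > meas.py <<'E'
from h import *
zs=[]
for k in range(3):
    t,dt,_=snap('top'); hsv=cv2.cvtColor(t,cv2.COLOR_RGB2HSV)
    m=((hsv[...,0]>105)&(hsv[...,0]<125)&(hsv[...,1]>120));m[:170]=0;m[:,:246]=0;m[190:]=0;m[:,262:]=0
    v,u=np.nonzero(m);p=at_d('top',np.c_[u,v],dt[v,u]);zs.append(np.median(p[:,2]))
st=monitor.state();print('left cap z',np.round(zs,1),'h',round(161.5-np.mean(zs)+16.2,1),'F',np.round(st['wrist_force'],1),np.round(st['eef_pos'],1),st['width'])
E
python3 meas.py; python3 -m inch '[{"claw":0.02,"dx":-0.0002,"dy":-0.002,"dz":0,"twist":0},{"claw":0.02,"dx":-0.0005,"dy":-0.004,"dz":0,"twist":0},{"claw":0.02,"dx":-0.0008,"dy":-0.006,"dz":0,"twist":0},{"claw":0.02,"dx":-0.001,"dy":-0.008,"dz":0,"twist":0},{"claw":0.02,"dx":-0.0013,"dy":-0.01,"dz":0,"twist":0},{"claw":0.02,"dx":-0.0013,"dy":-0.01,"dz":0,"twist":0},{"claw":0.02,"dx":-0.0013,"dy":-0.01,"dz":0,"twist":0}]';python3 meas.py
```

```text
left cap z [178.  178.  178.1] h -0.3 F [-0.1 -1.1 -0.2] [533.7 -77.9 172.1] 28.747452798736035
clock: 14.25
eef_pos: [532.3, -88.2, 171.9]
ee_rot: [0.531, 0.466, -0.467, -0.531]
wrist_force: [-0.7, -1.6, 0.2]
width: 28.9
left cap z [173.9 172.9 173.1] h 4.4 F [-0.1 -1.1 -0.7] [532.3 -88.1 172. ] 28.80605675710847
```

```bash
python3 -m inch '[{"claw":0.02,"dx":-0.0001,"dy":-0.001,"dz":0,"twist":0},{"claw":0.02,"dx":-0.0003,"dy":-0.002,"dz":0,"twist":0},{"claw":0.02,"dx":-0.0003,"dy":-0.002,"dz":0,"twist":0},{"claw":0.02,"dx":-0.0003,"dy":-0.002,"dz":0,"twist":0}]';python3 meas.py
```

```text
clock: 14.8
eef_pos: [532.2, -89.8, 172.0]
ee_rot: [-0.531, -0.467, 0.467, 0.531]
wrist_force: [0.1, 0.4, -0.3]
width: 28.8
left cap z [169.8 169.  169.1] h 8.4 F [ 0.5 -1.1 -1.4] [532.2 -89.8 172. ] 28.804758971633813
```

```bash
python3 -m inch '[{"claw":0.02,"dx":-0.0001,"dy":-0.0007,"dz":-0.002,"twist":0},{"claw":0.02,"dx":-0.0001,"dy":-0.0007,"dz":-0.005,"twist":0},{"claw":0.02,"dx":-0.0001,"dy":-0.0007,"dz":-0.008,"twist":0},{"claw":0.02,"dx":-0.0001,"dy":-0.0007,"dz":-0.011,"twist":0},{"claw":0.02,"dx":-0.0001,"dy":-0.0007,"dz":-0.014,"twist":0},{"claw":0.02,"dx":-0.0001,"dy":-0.0007,"dz":-0.017,"twist":0},{"claw":0.02,"dx":-0.0001,"dy":-0.0007,"dz":-0.02,"twist":0},{"claw":0.02,"dx":-0.0001,"dy":-0.0007,"dz":-0.022,"twist":0},{"claw":0.02,"dx":-0.0001,"dy":-0.0007,"dz":-0.022,"twist":0},{"claw":0.02,"dx":-0.0001,"dy":-0.0007,"dz":-0.022,"twist":0}]';python3 -m inch '[{"claw":0.02,"dx":0,"dy":0,"dz":0,"twist":0},{"claw":0.02,"dx":0,"dy":0,"dz":0,"twist":0},{"claw":0.02,"dx":0,"dy":0,"dz":0,"twist":0},{"claw":0.02,"dx":0,"dy":0,"dz":0,"twist":0},{"claw":0.02,"dx":0,"dy":0,"dz":0,"twist":0}]';python3 meas.py
```

```text
clock: 15.95
eef_pos: [532.1, -90.6, 150.1]
ee_rot: [-0.531, -0.467, 0.467, 0.531]
wrist_force: [0.9, 0.4, -0.0]
width: 28.8
clock: 16.45
eef_pos: [532.1, -90.6, 150.1]
ee_rot: [0.531, 0.467, -0.467, -0.531]
wrist_force: [-1.4, 0.0, -0.8]
width: 28.5
left cap z [178.6 178.3 178.5] h -0.8 F [0.2 0.2 0.6] [532.1 -90.6 150.1] 28.5597050461577
```

```bash
python3 -m inch '[{"claw":0.0854,"dx":0,"dy":0,"dz":0,"twist":0},{"claw":0.0854,"dx":0,"dy":0,"dz":0,"twist":0},{"claw":0.0854,"dx":0,"dy":0,"dz":0,"twist":0},{"claw":0.0854,"dx":0,"dy":0,"dz":0,"twist":0},{"claw":0.0854,"dx":0,"dy":0,"dz":0,"twist":0},{"claw":0.0854,"dx":0,"dy":0,"dz":0.02,"twist":0},{"claw":0.0854,"dx":0,"dy":0,"dz":0.06,"twist":0},{"claw":0.0854,"dx":0.002,"dy":0.02,"dz":0.11,"twist":0},{"claw":0.0854,"dx":0.005,"dy":0.04,"dz":0.15,"twist":0},{"claw":0.0854,"dx":0.005,"dy":0.04,"dz":0.15,"twist":0}]';python3 -m inch '[{"claw":0.0854,"dx":0,"dy":0,"dz":0,"twist":0},{"claw":0.0854,"dx":0,"dy":0,"dz":0,"twist":0},{"claw":0.0854,"dx":0,"dy":0,"dz":0,"twist":0},{"claw":0.0854,"dx":0,"dy":0,"dz":0,"twist":0},{"claw":0.0854,"dx":0,"dy":0,"dz":0,"twist":0},{"claw":0.0854,"dx":0,"dy":0,"dz":0,"twist":0},{"claw":0.0854,"dx":0,"dy":0,"dz":0,"twist":0}]';python3 meas.py
python3 - <<'E'
from h import *
def caps(n):
    im,d,st=snap(n,n+'_end.png'); hsv=cv2.cvtColor(im,cv2.COLOR_RGB2HSV);m=((hsv[...,0]>100)&(hsv[...,0]<128)&(hsv[...,1]>120)&(d>0))
    v,u=np.nonzero(m);p=at_d(n,np.c_[u,v],d[v,u],st)
    mm=np.zeros_like(m,np.uint8);k=p[:,2]>155;mm[v[k],u[k]]=1
    c,lab,s,ce=cv2.connectedComponentsWithStats(mm)
    for i in range(1,c):
        if s[i,4]>20:
            k=lab[v,u]==i;print(n,ce[i].round(),s[i,4],np.median(p[k],axis=0).round(1))
caps('wrist');caps('top')
E
```

```text
clock: 17.6
eef_pos: [538.8, -49.6, 307.5]
ee_rot: [0.533, 0.47, -0.464, -0.528]
wrist_force: [0.1, -0.8, -0.5]
width: 85.6
clock: 18.3
eef_pos: [537.0, -50.6, 300.0]
ee_rot: [-0.531, -0.467, 0.467, 0.531]
wrist_force: [-1.0, -0.1, -1.0]
width: 85.6
left cap z [179.  178.5 179.2] h -1.2 F [-0.5 -0.2  0.3] [537.1 -50.6 300.1] 85.64507525388221
wrist [321.  60.] 1264 [ 522.6 -165.3  177.9]
wrist [321. 155.] 958 [532.2 -91.6 178. ]
top [252. 177.] 49 [571.6 199.5 178.8]
```

View pics/wrist_end.png

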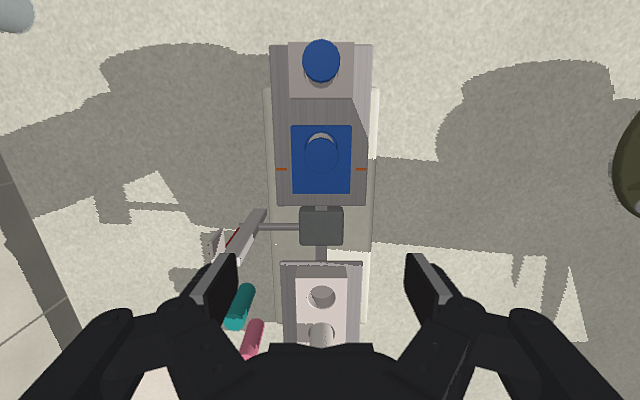

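```bash
python3 -m inch '[{"claw":0.0854,"dx":0.006,"dy":0.05,"dz":0,"twist":0},{"claw":0.0854,"dx":0.012,"dy":0.1,"dz":0,"twist":0},{"claw":0.0854,"dx":0.018,"dy":0.15,"dz":0,"twist":0},{"claw":0.0854,"dx":0.025,"dy":0.195,"dz":0,"twist":0},{"claw":0.0854,"dx":0.025,"dy":0.195,"dz":0,"twist":0},{"claw":0.0854,"dx":0.025,"dy":0.195,"dz":0,"twist":0},{"claw":0.0854,"dx":0.025,"dy":0.195,"dz":0,"twist":0},{"claw":0.0854,"dx":0.025,"dy":0.195,"dz":0,"twist":0}]'
python3 - <<'E'
from h import *
def caps(n):
    im,d,st=snap(n,n+'_end2.png'); hsv=cv2.cvtColor(im,cv2.COLOR_RGB2HSV);m=((hsv[...,0]>100)&(hsv[...,0]<128)&(hsv[...,1]>120)&(d>0))
    v,u=np.nonzero(m);p=at_d(n,np.c_[u,v],d[v,u],st)
    mm=np.zeros_like(m,np.uint8);k=p[:,2]>155;mm[v[k],u[k]]=1
    c,lab,s,ce=cv2.connectedComponentsWithStats(mm)
    for i in range(1,c):
        if s[i,4]>20:
            k=lab[v,u]==i;print(n,ce[i].round(),s[i,4],np.median(p[k],axis=0).round(1))
caps('wrist');caps('top')
E
```

```text
clock: 19.35
eef_pos: [562.1, 143.4, 300.6]
ee_rot: [0.532, 0.467, -0.466, -0.531]
wrist_force: [0.4, 0.4, -0.3]
width: 85.6
wrist [321. 203.] 899 [562.4 145.2 178.5]
wrist [321. 255.] 833 [569.1 198.2 178.4]
top [351. 189.] 83 [534.4 -89.  177.1]
top [376. 193.] 54 [ 522.3 -162.5  177.2]
```

View pics/wrist_end2.png

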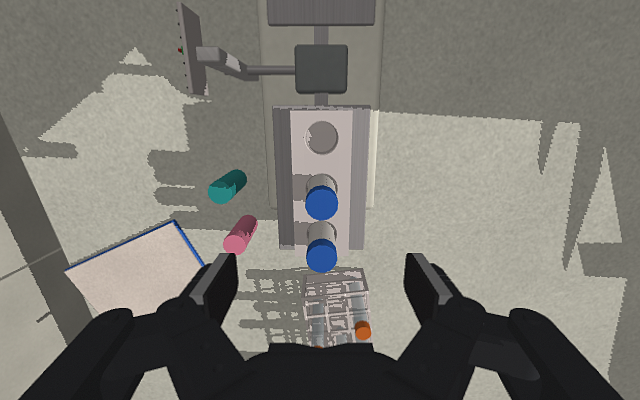

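All four caps are at 177–178.5 mm, so the jars are seated and the balance is level. The left jars stand at (321,203) and (321,255), the inner seat is empty, and the pink and turquoise jars haven't moved.

```bash
python3 -c "
from plant import bot
print(bot.sign_off())"
```

```text
the job is handed in; nothing more can be done
None
```

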